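Push the ramekin back between the spice tins

ROBOT

A 6-joint arm with a two-finger parallel gripper is mounted at the origin on the work surface. World frame = base frame: x ahead of the robot, y to its left, z up, the work surface at z = 0. Lengths are in m, angles in rad, forces in N, time in s.
With the tool pointing down it reaches from about 0.275 to 0.725 m from the base axis. Payload 5.6 kg.
Tool frame: the origin (TCP) lies between the finger pads; the fingertips stand 19 mm ahead of it and the grasp point (between the pads) is the TCP; z points along the fingers, y is the line along which they close (so a half turn about z gives the same grasp; the last joint's range is limited). The gripper opens to 85 mm and grips with 20 to 120 N. Pads are 22 mm wide; open, the fingers measure 114 mm over their backs; the gripper's body (76 mm by 85 mm) begins 54 mm behind the grasp point. The pads swing forward as they close: fully open they stand 13 mm farther back than shut.
Start: joints at [-1.044, 0.255, 0.108, 0, -1.424, -0.285], TCP at [0.132, -0.534, 0.25] pointing down, gripper open.
Joint ranges: [-2.95, 2.95], [-1.21, 1.97], [-1.09, 1.5], [-2.87, 1.71], [-2.94, -0.07], [-3.05, 3.05]. Speed limits (rad/s): [2.57, 2.57, 3.14, 3.14, 3.14, 3.14].

INTERFACE

Orientations are given as a unit quaternion [x, y, z, w].
In Python, from plant import env, vision gives the robot as it stands.
- The arm moves only by the shell command python3 -m handwheel 'ROWS' [FORCE]. ROWS is JSON, a list of rows, each a list of 3 entries, a list of its own where there are three numbers: the shift along the tool's x, y, z in mm, then the turn, a rotation vector about the tool's x, y, z in rad, then the closure, from -1 (fully open) to 1 (shut). In form: [[[dx, dy, dz], [wx, wy, wz], gripper], ...]. A call has 1 to 8 rows; each row is the pose to reach, as a shift and turn from the pose commanded when the call began, along the tool's axes at that moment; what a row does not reach only later rows make up. A row lasts 1/10 s, in which the tool goes at most 50 mm and 8.59 degrees, less where a joint would pass 70% of its speed; a pose out of reach is approached as far as the arm can. A call with a gripper value outside its range is refused whole. The fingers move at their own pace and stop on an object; FORCE is the grip in N (left out, the last holds). Time passes only in rows, so rows that repeat a pose let the fingers close. It gives the time, the measured TCP pose, the force, the opening and the grip force at its end, in the units of the state.
- env.get_obs(): the state, without advancing time (a new reading comes with each control period).
- vision.camera(name): name is "side" or "top" or "wrist"; returns a dict with "pixels" (480x640x3 uint8, blue, green, red), "z_map" (480x640 float32, m along the optical axis (not along the pixel's ray), 0 where there is no reading), "fovy" (degrees; the focal length in pixels is half the picture's height over the tangent of half this angle, whatever the lens; pixels are square), "cx", "cy" (the principal point, pixels), "dist" ([k1, k2, p1, p2, k3] as OpenCV has them; the pictures are not rectified), "rvec" (rotation vector, rad) and "tvec" (3), from world to camera coordinates, as OpenCV has them. Camera axes: x right, y down, z forward; pixel columns grow to the right and rows downward; lengths in m; the calibration is good to about 2 mm. A picture is of the moment at which its call begins.
- env.sign_off(): hands the job in; it is judged then, once.
The state is a dict: "clock": time; "joint_pos": joint angles; "qvel": joint speeds; "joint_torque": joint torques, N m; "position": TCP position; "tool_rot": TCP orientation; "contact_force": force on the tool from outside, world axes, zero at the start; "wrist_torque": the same for the moment, N m; "finger_gap": finger opening in m; "grasp_force": force on a finger pad.
Only numpy, scipy, OpenCV 4.12 (cv2) and the standard library are available. Lean on these libraries where they do the work, as an engineer would, in place of code of your own. Each camera call takes 0.05 s, during which the arm holds its last target. There are 200 camera calls.

TASK

Push the little glass ramekin along the clear shelf, through the gap between the two squat metal spice tins, until it stands with its whole foot on the round cork mat behind them. Only push it: keep it upright and standing on the shelf, never pick it up. Leave the pepper mill, the lid, the chopstick rest and the clip where they are, and finish with the hand clear.

Things in the scene. Friction and masses are not known exactly. Their poses are not given: they have to be found in the camera images.
- ramekin: small round clear-glass ramekin, open at the top, about 160 g (0.7 to 1.4 times that), loose. Outside diameter 68 mm at the rim, 62 mm at the foot, 36 mm high; wall 4 mm (clear inside width 58 mm or more), inner floor 6 mm above the underside. It starts on the robot's side of the tins. Origin: centre of its underside, z up.
- riser: the shelf: a fixed clear acrylic riser, 420 mm deep (x), 760 mm wide (y), level, its top 60 mm above the work surface (z = 0.060), from x = 0.39 to 0.81 and y = -0.38 to 0.38; everything stands on it. Origin: centre of its footprint, on the work surface
- tin_left: squat round metal spice tin with a steel lid, 61 mm diameter, 38 mm high, stuck fast to the shelf with earthquake gel (it does not move): the left post of the gap seen from the robot. Origin: centre of its underside. Its y axis points away from the other tin along the line of the two centres; its x axis is level and points through the gap, from the ramekin's side towards the mat's side
- tin_right: the same kind of tin, 61 mm diameter, 38 mm high, stuck fast likewise: the right post of the gap. Origin: centre of its underside; its axes are parallel to those of the left tin. The two centres are 136 to 140 mm apart, so the gap is about 75 to 79 mm wide, for a ramekin 68 mm wide
- mat: round cork mat, 94 mm diameter, let in level with the shelf top so that nothing catches on it (no step); fixed, behind the gap as seen from the robot. Origin: its centre, at the height of the shelf top. It is usually not exactly in line with the axis of the gap
- mill: bystander: aluminium pepper mill with twist top, 50 mm diameter, 117 mm high, standing loose. Origin: centre of its underside
- lid: bystander: pink silicone lid, round, 84 mm diameter, with a knob, 24 mm high in all, lying loose. Origin: centre of its underside
- rest: bystander: green ceramic chopstick rest, 56 x 20 x 15 mm, lying loose, its length along its x axis. Origin: centre of its underside
- clip: bystander: flat steel bag clip, 50 x 26 x about 18 mm, lying loose, its length along its x axis. Origin: centre of its underside
Not all that is in view belongs to the job. Leave any yellow look-alike of the ramekin alone.

How it is judged:
By the outcome, as a careful person would: the job done as asked, in the order asked, and still so for the second after the job is handed in, with the robot touching nothing.
It also fails if it takes over 45 s, if anything falls off the work surface, if the arm or the gripper's body presses on something with over 40 N, if the wrist force passes 120 N, or if a joint passes its speed limit or range.

## Working session

There is one attempt and no reset: what is moved stays moved. The work goes in short steps, Python scripts to look and compute and a shell command to move; the robot and the scene stay as the last step left them, time stands still between calls to the robot, and variables do not carry over. Pictures are saved under pics/ and viewed, at most 10 in all, crops included, and the job is handed in when it is done.

```bash
mkdir -p pics; cat > h.py <<'E'
import cv2,numpy as np
from plant import env,vision
def snap(n,f):
    c=vision.camera(n); cv2.imwrite(f'pics/{f}.png',c['pixels']); np.save(f'pics/{f}.npy',c,allow_pickle=True); return c
def load(f): return np.load(f'pics/{f}.npy',allow_pickle=True).item()
def K(c):
    f=240/np.tan(np.radians(c['fovy'])/2); return np.array([[f,0,c['cx']],[0,f,c['cy']],[0,0,1.]])
def at(c,uv,z):
    p=cv2.undistortPoints(np.array(uv,float).reshape(-1,1,2),K(c),np.array(c['dist'],float)).reshape(-1,2)
    R=cv2.Rodrigues(np.array(c['rvec'],float))[0]; t=np.array(c['tvec'],float).ravel()
    o=-R.T@t; d=np.c_[p,np.ones(len(p))]@R
    return o+d*((z-o[2])/d[:,2])[:,None]
def px(c,P):
    return cv2.projectPoints(np.array(P,float).reshape(-1,1,3),np.array(c['rvec'],float),np.array(c['tvec'],float),K(c),np.array(c['dist'],float))[0].reshape(-1,2)
def circ(c,x,y,z,r):
    a=np.linspace(0,2*np.pi,40); return px(c,np.c_[x+r*np.cos(a),y+r*np.sin(a),0*a+z])
E
python3 - <<'E'
from h import *
for n in('top','side'):
    c=snap(n,n+'0'); R=cv2.Rodrigues(np.array(c['rvec'],float))[0]; print(n,(-R.T@np.ravel(c['tvec'])).round(3),R[2].round(2),c['fovy'])
o=env.get_obs();print({k:np.round(v,3) for k,v in o.items()})
E
```

```text
top [ 0.328 -0.02   1.205] [ 0.11 -0.   -0.99] 48.309785287634604
side [ 0.337 -0.964  0.659] [ 0.13  0.84 -0.52] 42.15431628487466
{'clock': np.float64(0.1), 'joint_pos': array([-1.044,  0.256,  0.107, -0.   , -1.424, -0.285]), 'qvel': array([-0.   , -0.001,  0.003, -0.   ,  0.001,  0.002]), 'joint_torque': array([-3.0000e-03, -3.8761e+01,  2.3847e+01,  5.3780e+00, -4.0000e-03,
       -0.0000e+00]), 'position': array([ 0.132, -0.534,  0.249]), 'tool_rot': array([-0.121,  0.993,  0.001, -0.   ]), 'contact_force': array([ 0.181,  0.344, -0.249]), 'wrist_torque': array([-0.026, -0.055,  0.051]), 'grasp_force': np.float64(0.0), 'finger_gap': np.float64(0.085)}
```

View pics/top0.png

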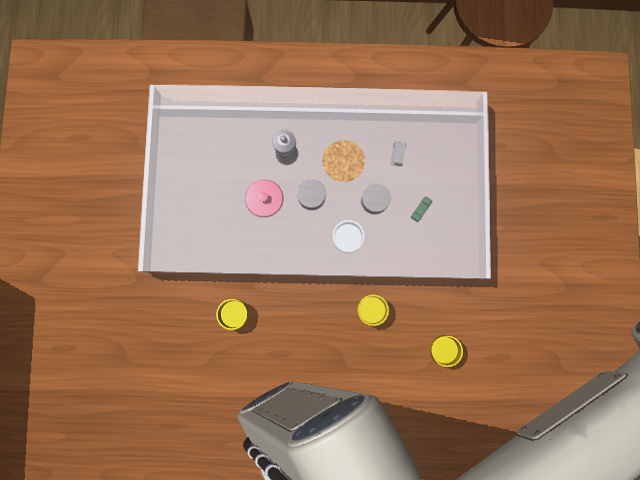

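View pics/side0.png

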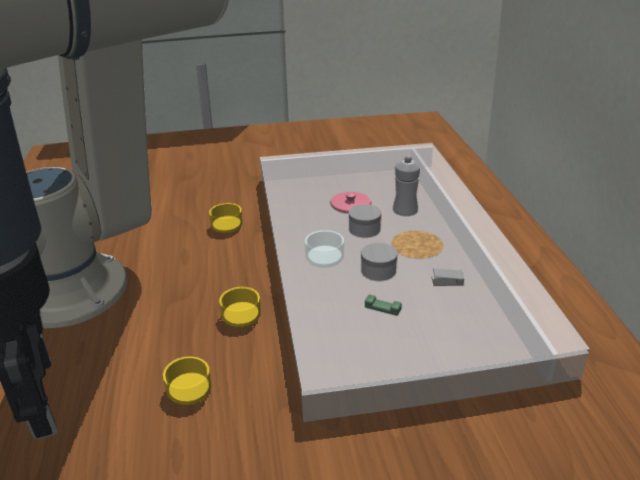

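Top view: the clear ramekin is at (348,237). The tins are at (312,194) and (376,198), the mat at (344,160), the mill at (284,145), the lid at (264,198), the rest at (421,209) and the clip at (398,153). Candidates for the ramekin are the clear one (348,237), and three yellow look-alikes on the table at (232,314), (373,310) and (447,351). I choose the clear one on the shelf and check it in a crop with model outlines drawn on it.

```bash
cat > ov.py <<'E'
from h import *
def ov(c,items,box,s,f):
    x0,y0,x1,y1=box; im=cv2.resize(c['pixels'][y0:y1,x0:x1],None,fx=s,fy=s,interpolation=cv2.INTER_CUBIC)
    for (x,y,z,r,col) in items:
        p=((circ(c,x,y,z,r)-[x0,y0]+.5)*s).astype(int); cv2.polylines(im,[p.reshape(-1,1,2)],True,col,1)
    cv2.imwrite(f'pics/{f}.png',im)
E
python3 - <<'E'
from ov import *
c=load('top0')
P=lambda u,z:at(c,[u],z)[0]
ram=P((348,236.5),.096);tl=P((311.5,193.5),.098);tr=P((376,198),.098);mat=P((343.8,160.5),.06)
print(ram,tl,tr,np.linalg.norm(tl-tr),mat)
ov(c,[(*ram[:2],.096,.034,(0,0,255)),(*tl[:2],.098,.0305,(0,255,0)),(*tr[:2],.098,.0305,(0,255,0)),(*mat[:2],.06,.047,(255,0,0))],(280,130,430,260),4.6 and 4,'crop0')
E
```

```text
[ 0.46850445 -0.07093196  0.096     ] [0.55776793 0.00743124 0.098     ] [ 0.55118409 -0.12847646  0.098     ] 0.1360670740337467 [ 0.64094209 -0.06069767  0.06      ]
```

View pics/crop0.png

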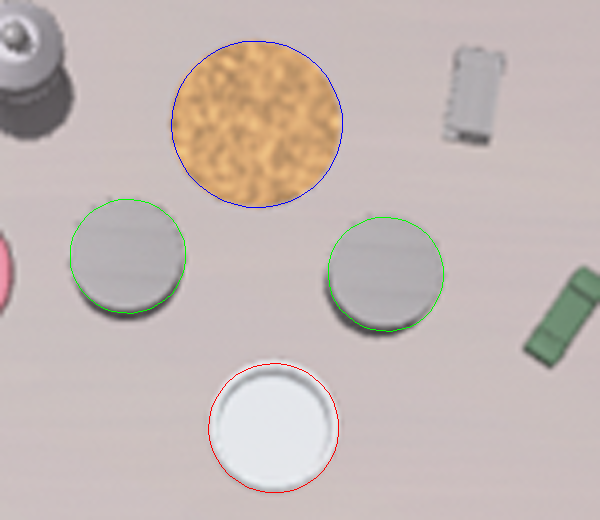

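The outlines fit: the ramekin centre is (0.469,-0.071), and the tins are 136 mm apart with their midpoint at (0.5545,-0.0605). The mat is at (0.641,-0.061), about 4 mm off the gap axis. I will lower the nearly shut fingers into the ramekin and push it from inside with slack, without gripping.

```bash
cat > tg.py <<'E'
import sys,numpy as np
from scipy.spatial.transform import Rotation as Ro
from plant import env
o=env.get_obs(); R=Ro.from_quat(o['tool_rot']); x,y,z=map(float,sys.argv[1:4])
Y=np.array([.0484,.9988,0]);Z=np.array([0,0,-1.]);T=Ro.from_matrix(np.c_[np.cross(Y,Z),Y,Z])
print('shift mm',(R.inv().apply(np.array([x,y,z])-o['position'])*1e3).round(1),'turn',(R.inv()*T).as_rotvec().round(3),'now',o['position'].round(4),o['finger_gap'],o['contact_force'].round(1),o['clock'])
E
python3 tg.py 0.469 -0.071 0.249
python3 - <<'E'
from h import *
c=load('top0')
print('mill',at(c,[(283,136)],.177),'lid',at(c,[(264,199)],.07))
E
```

```text
shift mm [-438.3  368.4    1.1] turn [ 0.002 -0.     0.29 ] now [ 0.1316 -0.5336  0.2495] 0.08513535352106051 [ 0.2  0.3 -0.2] 0.1
mill [[0.65617767 0.06475141 0.177     ]] lid [[0.54931109 0.110187   0.07      ]]
```

```bash
python3 -m handwheel '[[[-36,31,0],[0,0,0.03],0.5],[[-73,61,0],[0,0,0.06],0.5],[[-110,92,0],[0,0,0.09],0.5],[[-146,123,0],[0,0,0.12],0.5],[[-183,154,0],[0,0,0.15],0.5],[[-219,184,0],[0,0,0.18],0.5],[[-256,215,0],[0,0,0.21],0.5],[[-292,246,0],[0,0,0.24],0.5]]' 20; python3 tg.py 0.469 -0.071 0.249
```

```text
clock: 0.9
position: [0.3569, -0.2233, 0.2502]
tool_rot: [-0.0, 1.0, 0.0, -0.0]
contact_force: [1.4, -0.6, 0.6]
finger_gap: 0.0213
grasp_force: 0.0
shift mm [-112.2  152.3    1.2] turn [ 0.    -0.     0.049] now [ 0.3569 -0.2233  0.2502] 0.02125055275412186 [ 1.4 -0.6  0.6] 0.9
```

```bash
python3 -m handwheel '[[[-32,42,0],[0,0,0.02],0.5],[[-60,82,0],[0,0,0.03],0.5],[[-88,120,0],[0,0,0.05],0.5],[[-112,152,0],[0,0,0.05],0.5],[[-112,152,0],[0,0,0.05],0.5],[[-112,152,0],[0,0,0.05],0.5]]'; python3 tg.py 0.469 -0.071 0.16
python3 - <<'E'
from h import *
w=snap('wrist','w1'); s=snap('side','s1')
im=np.hstack([cv2.resize(w['pixels'],(400,300)),cv2.resize(s['pixels'][140:360,200:493],(400,300))]);cv2.imwrite('pics/a1.png',im)
E
```

```text
clock: 1.5
position: [0.468, -0.0724, 0.2496]
tool_rot: [0.023, 1.0, -0.0, -0.001]
contact_force: [-0.5, -0.4, -1.3]
finger_gap: 0.0214
grasp_force: 0.0
shift mm [-1.1  1.4 89.6] turn [-0.    -0.002  0.002] now [ 0.468  -0.0724  0.2496] 0.02138488364044044 [-0.5 -0.4 -1.3] 1.5
```

View pics/a1.png

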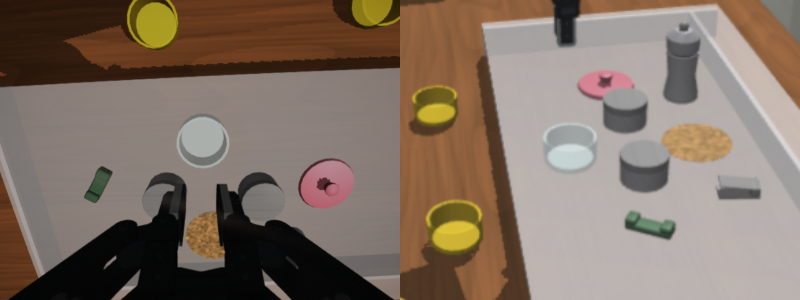

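The wrist view shows the fingers upright over the shelf with the ramekin at (203,141). The side view shows the ramekin still standing in front of the tins. I descend to just above the rim and check from near.

```bash
python3 -m handwheel '[[[-1,1,40],[0,0,0],0.5],[[-1,1,80],[0,0,0],0.5],[[-1,1,112],[0,0,0],0.5],[[-1,1,122],[0,0,0],0.5],[[-1,1,122],[0,0,0],0.5]]'; python3 tg.py 0.469 -0.071 0.092
python3 - <<'E'
from h import *
w=snap('wrist','w2'); s=snap('side','s2')
im=np.hstack([cv2.resize(w['pixels'],(400,300)),cv2.resize(s['pixels'][170:290,260:420],(400,300))]);cv2.imwrite('pics/a2.png',im)
E
```

```text
clock: 2.1
position: [0.4681, -0.073, 0.1278]
tool_rot: [0.025, 1.0, -0.0, -0.001]
contact_force: [0.9, -0.7, 0.1]
finger_gap: 0.0212
grasp_force: 0.0
shift mm [-0.9  2.1 35.8] turn [-0.001 -0.002 -0.001] now [ 0.4681 -0.073   0.1278] 0.02122729433429828 [ 0.9 -0.7  0.1] 2.1
```

View pics/a2.png

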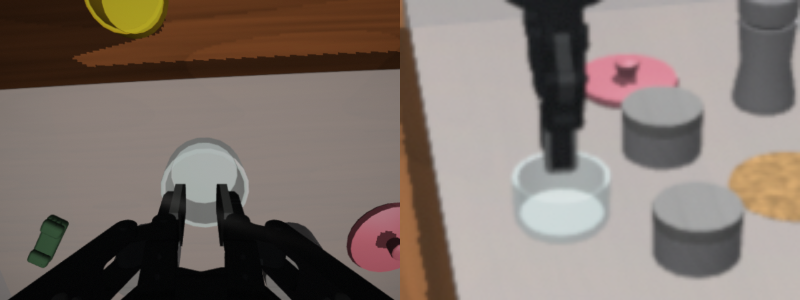

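The tips are centred over the ramekin: wrist view tips at (180,190) and (223,190) inside the rim, side view tip at (561,168) above the rim centre. I go down inside.

```bash
python3 -m handwheel '[[[-1,1,15],[0,0,0],0.5],[[-1,1,25],[0,0,0],0.5],[[-1,1,32],[0,0,0],0.5],[[-1,1,34],[0,0,0],0.5],[[-1,1,34],[0,0,0],0.5]]'; python3 tg.py 0.49 -0.0565 0.094
python3 - <<'E'
from h import *
w=snap('wrist','w3'); s=snap('side','s3')
im=np.hstack([cv2.resize(w['pixels'],(400,300)),cv2.resize(s['pixels'][170:290,260:420],(400,300))]);cv2.imwrite('pics/a3.png',im)
E
```

```text
clock: 2.7
position: [0.4702, -0.0712, 0.0945]
tool_rot: [0.024, 1.0, -0.0, 0.0]
contact_force: [-0.5, 0.7, 0.1]
finger_gap: 0.0214
grasp_force: 0.0
shift mm [-19.   15.6   0.5] turn [-0.  0.  0.] now [ 0.4702 -0.0712  0.0945] 0.02142196105063668 [-0.5  0.7  0.1] 2.7
```

View pics/a3.png

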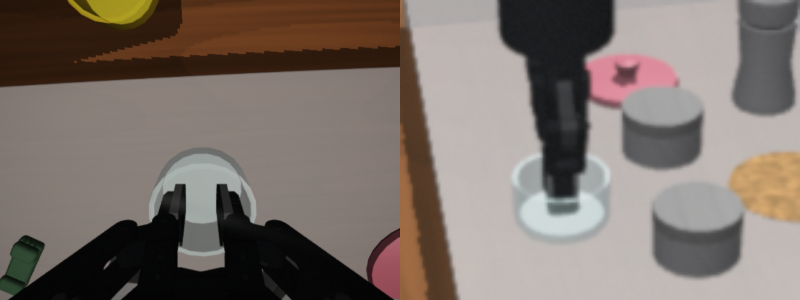

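Fingers are inside with no contact: the side view shows the tip at (563,208), just above the ramekin floor. I shift sideways onto the gap axis, then forward a little.

```bash
python3 -m handwheel '[[[-4,6,0],[0,0,0],0.5],[[-8,12,0],[0,0,0],0.5],[[-12,17,0],[0,0,0],0.5],[[-16,19,0],[0,0,0],0.5],[[-22,18,0],[0,0,0],0.5],[[-28,17,0],[0,0,0],0.5],[[-34,16,0],[0,0,0],0.5],[[-34,16,0],[0,0,0],0.5]]'; python3 tg.py 0.56 -0.0607 0.094
python3 - <<'E'
from h import *
w=snap('wrist','w4'); s=snap('side','s4')
im=np.hstack([cv2.resize(w['pixels'],(400,300)),cv2.resize(s['pixels'][170:290,260:420],(400,300))]);cv2.imwrite('pics/a4.png',im)
E
```

```text
clock: 3.6
position: [0.506, -0.057, 0.0942]
tool_rot: [0.024, 1.0, -0.0, 0.0]
contact_force: [-0.1, -0.0, -0.8]
finger_gap: 0.0215
grasp_force: 0.0
shift mm [-54.2  -1.    0.2] turn [-0.     0.001 -0.   ] now [ 0.506  -0.057   0.0942] 0.021463965877465147 [-0.1 -0.  -0.8] 3.6
```

View pics/a4.png

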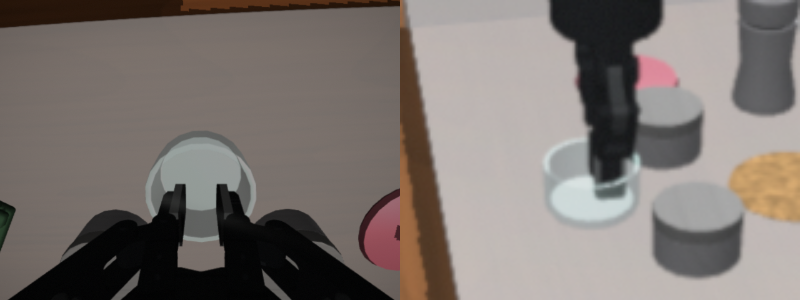

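The ramekin is upright and trails about 10 mm behind the fingertips, laterally centred between them (wrist view centre about (201,187)). I continue along the gap axis.

```bash
python3 -m handwheel '[[[-8,-1,0],[0,0,0],0.5],[[-16,-1,0],[0,0,0],0.5],[[-24,-1,0],[0,0,0],0.5],[[-32,-1,0],[0,0,0],0.5],[[-40,-1,0],[0,0,0],0.5],[[-48,-1,0],[0,0,0],0.5],[[-56,-1,0],[0,0,0],0.5],[[-64,-1,0],[0,0,0],0.5]]'; python3 tg.py 0.641 -0.063 0.094;  python3 -m handwheel '[[[-8,0,0],[0,0,0],0.5],[[-16,0,0],[0,0,0],0.5],[[-24,0,0],[0,0,0],0.5],[[-24,0,0],[0,0,0],0.5]]';python3 tg.py 0.641 -0.063 0.094
python3 - <<'E'
from h import *
w=snap('wrist','w5'); s=snap('side','s5')
im=np.hstack([cv2.resize(w['pixels'],(400,300)),cv2.resize(s['pixels'][170:290,320:480],(400,300))]);cv2.imwrite('pics/a5.png',im)
E
```

```text
clock: 4.5
position: [0.5695, -0.0609, 0.0942]
tool_rot: [0.024, 1.0, 0.0, 0.0]
contact_force: [0.1, 0.5, -0.3]
finger_gap: 0.0214
grasp_force: 0.7
shift mm [-71.6   1.3   0.2] turn [0. 0. 0.] now [ 0.5695 -0.0609  0.0942] 0.021386423290031868 [ 0.1  0.5 -0.3] 4.5
clock: 4.9
position: [0.5941, -0.0621, 0.0942]
tool_rot: [0.024, 1.0, -0.0, 0.001]
contact_force: [-0.4, -0.6, -1.0]
finger_gap: 0.0215
grasp_force: 0.0
shift mm [-46.9   1.3   0.3] turn [-0.     0.001  0.   ] now [ 0.5941 -0.0621  0.0942] 0.021469892163655115 [-0.4 -0.6 -1. ] 4.9
```

View pics/a5.png

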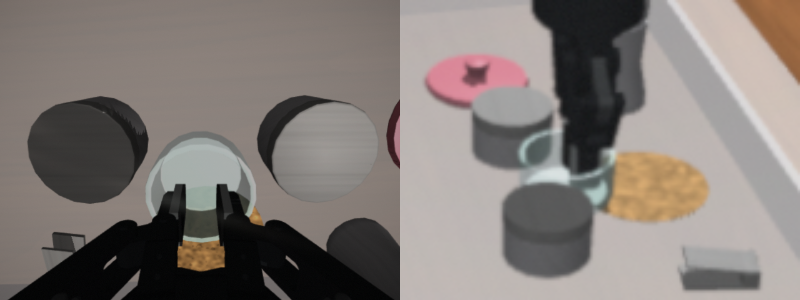

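Ramekin is passing midway between the tins, upright and touching neither (wrist view centre (200,187)). I carry on to the mat.

```bash
python3 -m handwheel '[[[-8,0,0],[0,0,0],0.5],[[-16,0,0],[0,0,0],0.5],[[-24,0,0],[0,0,0],0.5],[[-32,1,0],[0,0,0],0.5],[[-40,2,0],[0,0,0],0.5],[[-48,3,0],[0,0,0],0.5],[[-55,4,0],[0,0,0],0.5],[[-60,4,0],[0,0,0],0.5]]'; python3 -m handwheel '[[[0,0,0],[0,0,0],0.5],[[5,0,0],[0,0,0],0.5],[[7,0,0],[0,0,0],0.5],[[7,0,0],[0,0,0],0.5]]';python3 tg.py 0.641 -0.063 0.094
python3 - <<'E'
from h import *
w=snap('wrist','w6'); s=snap('side','s6')
im=np.hstack([cv2.resize(w['pixels'],(400,300)),cv2.resize(s['pixels'][170:290,340:500],(400,300))]);cv2.imwrite('pics/a6.png',im)
E
```

```text
clock: 5.8
position: [0.6535, -0.0607, 0.0942]
tool_rot: [0.024, 1.0, 0.0, -0.0]
contact_force: [-1.9, 0.4, 1.7]
finger_gap: 0.0215
grasp_force: 1.2
clock: 6.2
position: [0.6455, -0.0605, 0.0945]
tool_rot: [0.024, 1.0, 0.0, 0.0]
contact_force: [0.3, 0.1, -0.8]
finger_gap: 0.0215
grasp_force: 0.0
shift mm [ 4.3 -2.7  0.5] turn [0. 0. 0.] now [ 0.6455 -0.0605  0.0945] 0.02147585807630988 [ 0.3  0.1 -0.8] 6.2
```

View pics/a6.png

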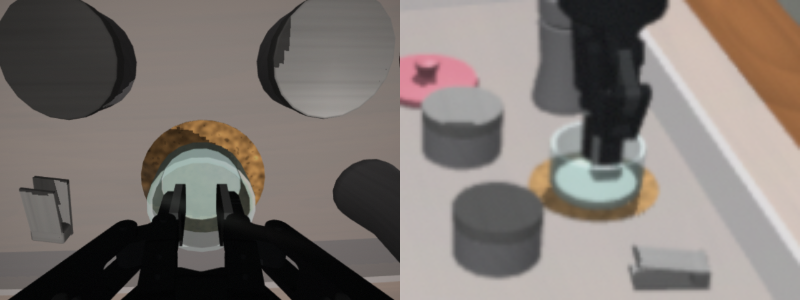

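The foot stands well inside the mat: in the side view the foot is about (552–642) across and the mat (529–658), and the fingers are free with zero grip force. I go straight up and clear.

```bash
python3 -m handwheel '[[[0,0,-10],[0,0,0],0.5],[[0,0,-25],[0,0,0],0.5],[[0,0,-50],[0,0,0],0.5],[[0,0,-90],[0,0,0],0.5],[[0,0,-130],[0,0,0],0.5],[[0,0,-150],[0,0,0],0.5],[[0,0,-150],[0,0,0],0.5]]';  python3 -m handwheel '[[[40,0,0],[0,0,0],0.5],[[80,0,0],[0,0,0],0.5],[[120,0,0],[0,0,0],0.5],[[160,0,0],[0,0,0],0.5],[[200,0,0],[0,0,0],0.5],[[240,-30,0],[0,0,0],0.5],[[260,-60,0],[0,0,0],0.5],[[260,-60,0],[0,0,0],0.5]]'
python3 - <<'E'
from ov import *
t=snap('top','t7'); s=snap('side','s7')
ov(t,[(.641,-.0607,.06,.047,(255,0,0)),(.641,-.0607,.096,.034,(0,0,255))],(290,120,410,210),3.3,'b1')
ov(s,[(.641,-.0607,.06,.047,(255,0,0)),(.641,-.0607,.06,.031,(0,0,255))],(330,140,490,260),2.5,'b2')
cv2.imwrite('pics/a7.png',np.hstack([cv2.resize(cv2.imread(f'pics/b{i}.png'),(400,300)) for i in(1,2)]))
E
```

```text
clock: 7.0
position: [0.6475, -0.0609, 0.2497]
tool_rot: [0.024, 1.0, -0.0, 0.004]
contact_force: [0.1, 0.4, -0.2]
finger_gap: 0.0215
grasp_force: 0.0
clock: 7.8
position: [0.3806, -0.1097, 0.2449]
tool_rot: [0.025, 1.0, -0.0, 0.001]
contact_force: [1.5, -0.0, 0.6]
finger_gap: 0.0215
grasp_force: 0.0
```

View pics/a7.png

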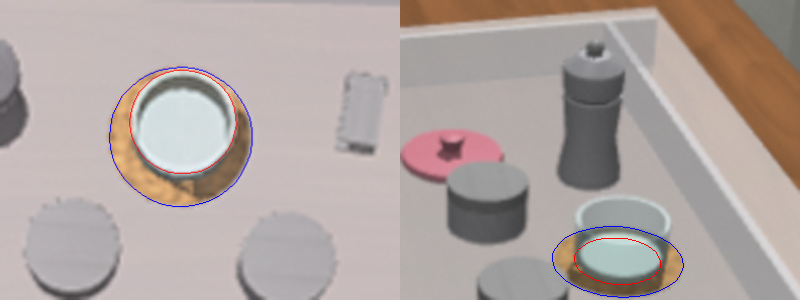

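The ramekin matches the mat-centred outline to within about 2 mm in both views (rim at (183,123) in the top crop). It is upright, the bystanders are unmoved and the hand is clear, so I hand in.

```bash
python3 -c "
from plant import env
print(env.sign_off())"
```

```text
the job is handed in; nothing more can be done
None
```

The ramekin was pushed through the gap and stands upright with its whole foot on the cork mat, within about 2 mm of centre; the other items look unmoved, the hand is clear, and the job was handed in at about 8 s on the robot's clock.

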